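# Start the screw of the vial press in its thread

## Task

The screw of the hand press stands loosely on the end of its thread: by its flat paddle grip, turn it backward (anticlockwise seen from above) until it drops onto the start of the thread, then turn it forward (clockwise) one full turn from there without forcing it, so that it is started but not screwed home. Finish while still gripping the paddle and holding it still; do not move the vial in the nest under the screw or the other things on the worktop.

Things in the scene. Friction and masses are not known exactly. Their poses are not given: they have to be found in the camera images.
- press: Hand screw press for vials, fixed: grey painted base 130 x 170 x 14 mm (x, y, z), columns at y = -62 and +62 mm, crosshead 56 x 160 mm with its top at 137 mm, and on it a round steel boss 51 mm across with its top at 170.5 mm (heights above the underside). Origin: centre of the underside, z up; the vertical screw axis passes through it.
- paddle: Flat upright steel paddle on top of the screw, turning and sinking with it: 50 mm long (x), 12 mm thick (y, pinch along this), 42 mm high (z). Origin at its middle, on the screw axis, 223 mm above the press's underside at the start. Right under it is a round collar 32 mm across; keep fingertips above it. Screw and paddle weigh 0.5 kg and turn easily (under 0.1 N m). The same after half a turn.
- spindle (a joint): Turning angle of the screw, rad, growing forward (clockwise seen from above, screwing down). At 0 the paddle's x is along the press's x. The drop lies 0.4 to 2.3 rad backward of the start, differently each time. Turned forward from the start the screw jams within 2.4 rad (do not force it); about 0.7 rad behind the drop it meets a stop.
- spindle_drop (a joint): How far the screw has sunk from its start height, m. 0: standing on the thread's end. At the drop it falls 6 mm by its own weight if held loosely (a tight grip holds it up); then it sinks 6 mm per forward turn (right-hand thread, 0.5 mm of play up and down), so about 0.012 after one turn. Screwed home: 0.016. It lifts at most 6 mm above the start.
- nest_vial: Small glass vial, 22 mm across and 47 mm high, standing in the nest ring on the base plate under the screw; origin at the centre of its underside. Bystander.
- swab_carton: Upright carton 55 x 60 x 90 mm, standing to the right of the press; origin at the centre of its underside. Bystander.
- syringe: Capped 1 ml syringe lying on the worktop to the left of the press, 164 mm long (its y), 14 mm high; origin at the middle of its underside. Bystander.
There are look-alikes about, which are no part of the job. Leave any pink look-alike of the press alone.

How it is judged:
By the outcome, as a careful person would: the job done as asked, in the order asked, and still so for the second after the job is handed in, while the arm keeps its last pose, push and grip.
It also fails if it takes over 72 s, if anything falls off the work surface, if the arm or the gripper's body presses on something with over 40 N, if the wrist force passes 120 N, or if a joint passes its speed limit or range.

## Robot

A 6-joint arm with a two-finger parallel gripper is mounted at the origin on a cart in front of the work surface, level with it; the furniture and walls round the work are solid. World frame = base frame: x ahead of the robot, y to its left, z up, the work surface at z = 0. Lengths are in m, angles in rad, forces in N, time in s.
With the tool pointing down it reaches from about 0.35 to 0.725 m from the base axis. Payload 6 kg.
Tool frame: the origin (TCP) lies at the very end of the fingers, on their centre line; the grasp point (between the pads) lies 19 mm behind it; z points along the fingers, y is the line along which they close (so a half turn about z gives the same grasp; the last joint's range is limited). The gripper opens to 85 mm and grips with 20 to 120 N. Pads are 22 mm wide; open, the fingers measure 114 mm over their backs; the gripper's body (76 mm by 85 mm) begins 54 mm behind the grasp point. The pads swing forward as they close: fully open they stand 13 mm farther back than shut.
Start: joints at [-0.932, 0.04, 0.085, 0, -1.615, -0.334], TCP at [0.18, -0.572, 0.231] pointing down, gripper open.
Joint ranges: [-2.56, 2.56], [-1.29, 2.01], [-1.08, 1.49], [-3.29, 1.98], [-2.81, -0.18], [-2.99, 2.99]. Speed limits (rad/s): [2.57, 2.57, 3.01, 3.14, 3.14, 3.14].

## Interface

Orientations are given as a rotation vector (axis times angle).
In Python, from cell import env gives the robot as it stands.
- The arm moves only by the tool send_rows, never from a script. Its argument "deltas" is a list of rows, each a list of 7 numbers: the shift along the tool's x, y, z in mm, then the turn, a rotation vector about the tool's x, y, z in rad, then the closure, from -1 (fully open) to 1 (shut), so that 0 is half open. In form: [[tx, ty, tz, rx, ry, rz, jaw], ...]. A call has 1 to 10 rows; each row is the pose to reach, as a shift and turn from the pose commanded when the call began, along the tool's axes at that moment; what a row does not reach only later rows make up. A row lasts 1/12 s, in which the tool goes at most 41.7 mm and 7.16 degrees, less where a joint would pass 70% of its speed; a pose out of reach is approached as far as the arm can. A call with a gripper value outside its range is refused whole. The fingers move at their own pace and stop on an object; "grip_force" is the grip in N (left out, the last holds). Time passes only in rows, so rows that repeat a pose let the fingers close. It gives the time, the measured TCP pose, the force, the opening and the grip force at its end, in the units of the state.
- env.sense(): the state, without advancing time (a new reading comes with each control period).
- env.get_image(name): name is "side" or "top" or "wrist"; returns a dict with "pixels" (480x640x3 uint8, red, green, blue), "fx", "fy", "cx", "cy" (pixels), "k1" (the pictures are not rectified: a ray, as slopes to the right and down, at radius r is drawn at 1 + k1 r^2 times it, then the intrinsics apply), "R" (3x3) and "t" (3): a world point X has camera coordinates R X + t. Camera axes: x right, y down, z forward; pixel columns grow to the right and rows downward; lengths in m; the calibration is good to about 2 mm. A picture is of the moment at which its call begins. There is no depth.
- env.sign_off(): hands the job in; it is judged then, once.
The state is a dict: "clock": time; "joints": joint angles; "dq": joint speeds; "joint_torque": joint torques, N m; "eef_pos": TCP position; "eef_rot": TCP orientation; "force": force on the tool from outside, world axes, zero at the start; "ft_torque": the same for the moment, N m; "opening": opening from 0.0 (shut) to 1.0 (fully open); "gripper_force": force on a finger pad.
Only numpy, scipy, OpenCV 4.12 (cv2) and the standard library are available. Lean on these libraries where they do the work, as an engineer would, in place of code of your own. Each camera call takes 0.05 s, during which the arm holds its last target. There are 200 camera calls.

## Working session

There is one attempt and no reset: what is moved stays moved. The work goes in short steps, Python scripts to look and compute and a tool call to move; the robot and the scene stay as the last step left them, time stands still between calls to the robot, and variables do not carry over. Pictures are saved under pics/ and viewed, at most 10 in all, crops included, and the job is handed in when it is done.

Besides the shell and the picture viewer there is one more tool, called after ">>>" as a command line: name --pt "numbers of a row" for each row, then --argument value for the rest. send_rows: Moves the arm, as the interface text tells. Its arguments: {"type":"object","properties":{"deltas":{"type":"array"},"grip_force":{"type":"number"}},"required":["deltas"]}

```bash
ls; mkdir -p pics
cat > h.py <<'E'
import numpy as np, cv2
from cell import env
from scipy.spatial.transform import Rotation as Ro
def proj(c,X):
    p=np.atleast_2d(X)@np.array(c["R"]).T+c["t"]; s=p[:,:2]/p[:,2:]
    s=s*(1+c["k1"]*(s**2).sum(1,keepdims=True)); return s*[c["fx"],c["fy"]]+[c["cx"],c["cy"]]
def ray(c,uv):
    d=(np.array(uv,float)-[c["cx"],c["cy"]])/[c["fx"],c["fy"]]; s=d.copy()
    for _ in range(20): s=d/(1+c["k1"]*(s@s))
    R=np.array(c["R"]); return -R.T@c["t"], R.T@np.array([s[0],s[1],1])
def atz(c,uv,z):
    o,d=ray(c,uv); return o+d*(z-o[2])/d[2]
def save(c,n,box=None,k=1):
    p=c["pixels"][:,:,::-1]
    if box: p=p[box[1]:box[3],box[0]:box[2]]
    cv2.imwrite("pics/"+n,cv2.resize(p,None,fx=k,fy=k,interpolation=cv2.INTER_CUBIC))
E
python3 - <<'E'
from h import *
a=env.get_image("top");b=env.get_image("side")
save(a,"top0.png");save(b,"side0.png")
import pickle;pickle.dump((a,b),open("c0.pkl","wb"))
for c in(a,b):print(-np.array(c["R"]).T@c["t"],c["R"],c["fx"],c["k1"])
s=env.sense();print(s)
E
```

```text
pics
[-0.02172825 -0.02672445  1.31551782] [[ 0.33547312 -0.94200927 -0.00873652]
 [-0.8604528  -0.30262704 -0.40992422]
 [ 0.3835085   0.14503592 -0.91207774]] 468.579117216157 -0.0892895725855901
[0.29540104 1.29939798 0.73962624] [[-0.98630839 -0.16360854  0.02068825]
 [-0.09437315  0.45709342 -0.88439771]
 [ 0.13523855 -0.8742413  -0.46627533]] 537.6331195617848 -0.11496772226674956
{'clock': 0.1, 'joints': array([-9.32289468e-01,  4.07318556e-02,  8.39125826e-02, -3.88503685e-04,
       -1.61546314e+00, -3.33682427e-01]), 'dq': array([-9.14575134e-04, -4.94146291e-04,  2.28543096e-03,  2.76486695e-03,
        4.31195481e-05, -4.30693476e-04]), 'joint_torque': array([-4.96444496e-03, -3.69347048e+01,  3.48279691e+01,  6.95172563e+00,
       -4.57640606e-03, -5.52493202e-05]), 'eef_pos': array([ 0.18004784, -0.57205205,  0.23039491]), 'eef_rot': array([ 4.76938516e-01, -3.10482248e+00, -2.34850328e-03]), 'force': array([ 1.03972306,  1.52751074, -0.4107842 ]), 'ft_torque': array([-0.02175722, -0.03058232, -0.06956689]), 'gripper_force': 0.0, 'opening': 1.001516787173884}
```

View pics/top0.png

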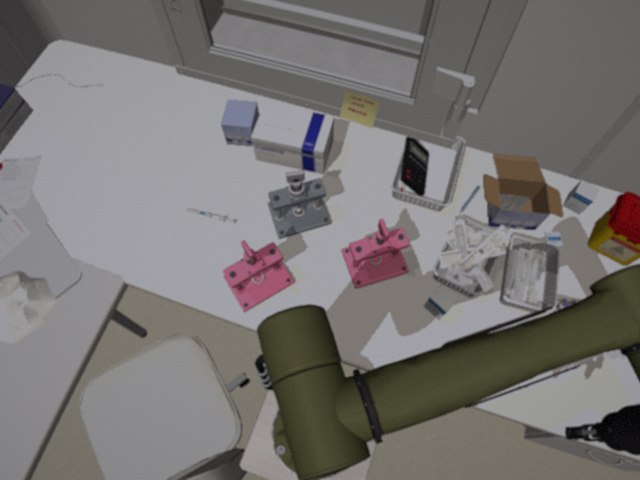

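View pics/side0.png

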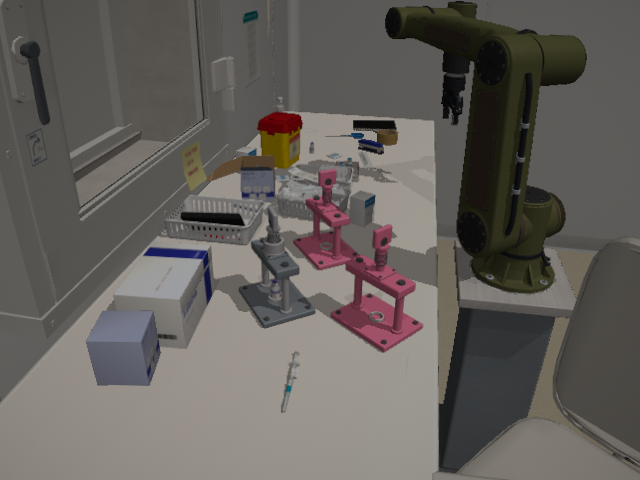

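The grey press is at about (299,208) in the top view and (275,280) in the side view. There are two pink look-alikes in front of it and a white box behind it. Next I'll enlarge both views.

Run:
```python
from h import *
import pickle;a,b=pickle.load(open("c0.pkl","rb"))
A=a["pixels"][150:250,250:350,::-1];B=b["pixels"][195:330,215:335,::-1]
A=cv2.resize(A,(400,540*400//400),interpolation=3) if 0 else cv2.resize(A,(400,400),interpolation=3)
B=cv2.resize(B,(400,450),interpolation=3)
o=np.zeros((450,800,3),np.uint8);o[:400,:400]=A;o[:,400:]=B
cv2.imwrite("pics/crop0.png",o)
```

```text
(no output)
```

View pics/crop0.png

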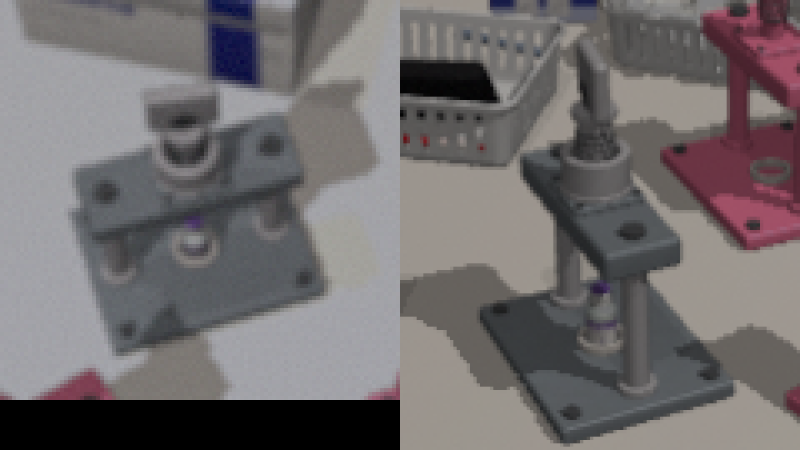

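Run:
```python
from h import *
from scipy.optimize import least_squares
import pickle;a,b=pickle.load(open("c0.pkl","rb"))
T=lambda u,v:(250+u/4,150+v/4); S=lambda u,v:(215+(u-400)*.3,195+v*.3)
L=[(a,(-.065,.085,.014),T(115,350)),(a,(-.065,-.085,.014),T(325,290)),
(a,(0.028,.08,.137),T(76,168)),(a,(.028,-.08,.137),T(284,115)),(a,(0,0,.1705),T(188,158)),
(b,(.065,.085,.014),S(565,436)),(b,(-.065,.085,.014),S(732,382)),(b,(.065,-.085,.014),S(483,308)),(b,(0,0,.1705),S(596,158)),(b,(-.028,.08,.137),S(680,242)),(b,(.028,.08,.137),S(606,270))]
def P(p,X):
    R=Ro.from_euler('z',p[2]).as_matrix();return R@np.array(X)+[p[0],p[1],0]
f=lambda p:np.concatenate([proj(c,P(p,X))[0]-uv for c,X,uv in L])
r=least_squares(f,[.45,0,-.2],loss='soft_l1');print(r.x,np.degrees(r.x[2]));print(f(r.x).reshape(-1,2).round(1))
pickle.dump(r.x,open("press.pkl","wb"))
# paddle top z .244
for uv in[T(145,92),T(218,88)]:print('padT',atz(a,uv,.244))
for uv in[S(580,43),S(606,76)]:print('padS',atz(b,uv,.244))
for n,c,uv in[('box',b,(205,245)),('carton',a,(222,138)),('syrL',a,(188,209)),('syrR',a,(236,221))]:print(n,atz(c,uv,.0))
print(Ro.from_rotvec(env.sense()['eef_rot']).as_matrix().round(3))
```

```text
[0.58679443 0.26417255 0.64076625] 36.713201687174156
[[-0.7  0.6]
 [-0.1  0.6]
 [-1.3  0.2]
 [-0.5 -0.8]
 [-0.7 -2.4]
 [-1.1 -1.5]
 [ 1.4  0.1]
 [-1.2 -0.7]
 [ 0.3 -2.3]
 [ 1.1 -1. ]
 [-0.5 -3.7]]
padT [0.57966373 0.28653574 0.244     ]
padT [0.59871927 0.24140371 0.244     ]
padS [0.59914167 0.25310676 0.244     ]
padS [0.56946292 0.29872033 0.244     ]
box [0.86108397 0.02348786 0.        ]
carton [0.77604608 0.61866253 0.        ]
syrL [0.48823284 0.60690709 0.        ]
syrR [0.50007862 0.44342161 0.        ]
[[-0.954 -0.3   -0.001]
 [-0.3    0.954  0.001]
 [ 0.     0.002 -1.   ]]
```

>>> send_rows --pt "0 0 -40 0 0 0 -1" --pt "0 0 -80 0 0 0 -1" --pt "0 0 -120 0 0 -0.12 -1" --pt "-30 30 -120 0 0 -0.24 -1" --pt "-60 60 -120 0 0 -0.36 -1" --pt "-85 90 -120 0 0 -0.48 -1" --pt "-110 120 -120 0 0 -0.6 -1" --pt "-140 150 -120 0 0 -0.72 -1" --pt "-170 180 -120 0 0 -0.84 -1" --pt "-200 210 -120 0 0 -0.96 -1" --grip_force 20

```text
clock: 0.93
eef_pos: [0.3069, -0.3122, 0.351]
eef_rot: [-1.864, 2.529, 0.0]
force: [1.1, -0.3, -0.0]
opening: 1.003
gripper_force: 0.0
```

```bash
cat >> h.py <<'E'
def go(xyz,yaw,s=None):
    "deltas (tool frame mm, rad) from sensed pose to tool-down pose with tool x at yaw"
    s=s or env.sense(); R=Ro.from_rotvec(s['eef_rot'])
    x=np.array([np.cos(yaw),np.sin(yaw),0]);z=np.array([0,0,-1.])
    G=Ro.from_matrix(np.c_[x,np.cross(z,x),z])
    d=R.inv().apply(np.array(xyz)-s['eef_pos'])*1000
    X=R.as_matrix()[:,0]
    return d.round(1),(R.inv()*G).as_rotvec().round(3),'yaw',round(np.arctan2(X[1],X[0]),3),'pos',s['eef_pos'].round(4),'F',s['force'].round(1),s['ft_torque'].round(2),'open',round(s['opening'],3),'t',s['clock'],'q',s['joints'].round(2)
E
python3 - <<'E'
from h import *
import pickle;a,b=pickle.load(open("c0.pkl","rb"))
print(go([.587,.264,.35],-1.08))
for uv in[(247,243),(382,226)]:print(atz(a,uv,.24))
for uv in[(303,167)]:print(atz(a,uv,.08))
E
```

```text
(array([-633.3,  -96.9,    1.2]), array([-0.   ,  0.   , -0.791]), 'yaw', np.float64(-1.871), 'pos', array([ 0.3069, -0.3122,  0.351 ]), 'F', array([ 1.1, -0.3, -0. ]), array([-0.03, -0.2 , -0.  ]), 'open', 1.003, 't', 0.9333, 'q', array([-0.33, -0.34, -0.03, -0.  , -1.88,  0.03]))
[0.35753445 0.30654157 0.24      ]
[5.15291681e-01 3.99603843e-04 2.40000000e-01]
[0.70926714 0.29317907 0.08      ]
```

>>> send_rows --pt "-40 -6 0 0 0 -0.1 -1" --pt "-80 -12 0 0 0 -0.2 -1" --pt "-120 -18 0 0 0 -0.3 -1" --pt "-160 -24 0 0 0 -0.4 -1" --pt "-200 -30 0 0 0 -0.5 -1" --pt "-240 -36 0 0 0 -0.6 -1" --pt "-280 -42 0 0 0 -0.7 -1" --pt "-320 -49 0 0 0 -0.79 -1" --pt "-360 -55 0 0 0 -0.79 -1" --pt "-400 -61 0 0 0 -0.79 -1"

```text
clock: 1.77
eef_pos: [0.4857, 0.0512, 0.3512]
eef_rot: [-2.69, 1.623, 0.0]
force: [0.5, -1.2, 0.4]
opening: 0.996
gripper_force: 0.0
```

Run:
```python
from h import *
print(go([.587,.264,.35],-1.08))
```

```text
(array([-141. , -188.8,    1.3]), array([-0.   ,  0.   , -0.006]), 'yaw', np.float64(-1.086), 'pos', array([0.4857, 0.0512, 0.3512]), 'F', array([ 0.5, -1.2,  0.4]), array([-0.07, -0.11, -0.03]), 'open', 0.996, 't', 1.7667, 'q', array([ 0.52, -0.21,  0.07, -0.  , -1.85, -0.03]))
```

>>> send_rows --pt "-22 -30 0 0 0 0 -1" --pt "-45 -60 0 0 0 0 -1" --pt "-70 -93 0 0 0 0 -1" --pt "-94 -126 0 0 0 0 -1" --pt "-118 -158 0 0 0 0 -1" --pt "-141 -189 1 0 0 0 -1" --pt "-141 -189 1 0 0 0 -1" --pt "-141 -189 1 0 0 0 -1"

```text
clock: 2.43
eef_pos: [0.5875, 0.264, 0.346]
eef_rot: [2.685, -1.618, -0.005]
force: [-0.4, -0.9, 0.5]
opening: 1.003
gripper_force: 0.0
```

Run:
```python
from h import *
print(go([.587,.264,.35],-1.08))
a=env.get_image("wrist");b=env.get_image("side");import pickle;pickle.dump((a,b),open("c1.pkl","wb"))
save(a,"w1.png")
print(proj(a,[.587,.264,.244]))
```

```text
(array([-0.2,  0.5, -4. ]), array([ 0.007, -0.001, -0.005]), 'yaw', np.float64(-1.085), 'pos', array([0.5875, 0.264 , 0.346 ]), 'F', array([-0.4, -0.9,  0.5]), array([-0.06,  0.03, -0.01]), 'open', 1.003, 't', 2.4333, 'q', array([ 0.73,  0.21,  0.49, -0.  , -1.85, -0.25]))
[[308.56581384 242.05388936]]
```

View pics/w1.png

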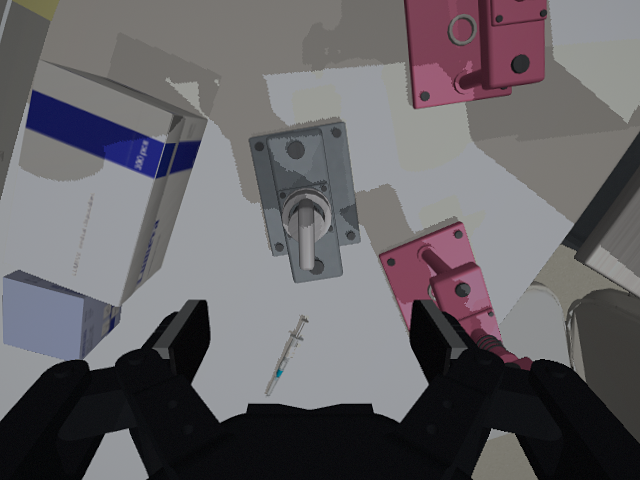

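Run:
```python
from h import *
import pickle;a,b=pickle.load(open("c1.pkl","rb"))
save(a,"w1c.png",(265,180,355,290),5)
for uv in[(300,205),(313,205),(301,269),(313,269)]:print(atz(a,uv,.244))
```

```text
[0.60548948 0.24218148 0.244     ]
[0.59720257 0.23781487 0.244     ]
[0.58208497 0.28566428 0.244     ]
[0.57399478 0.28141251 0.244     ]
```

View pics/w1c.png

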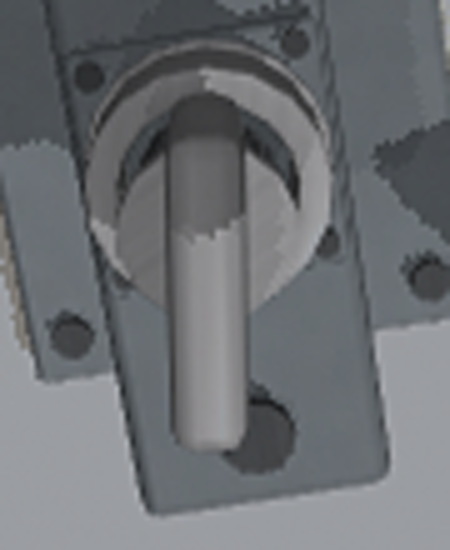

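Run:
```python
from h import *
import pickle;a,b=pickle.load(open("c1.pkl","rb"))
print(-np.array(a["R"]).T@a["t"])
for x,y in[(.587,.264),(.590,.2605),(.589,.262)]:print(proj(a,[[x,y,.244],[x,y,.1705],[x,y,.137],[x,y,.014]]).round(1))
print(atz(a,(306.5,235),.244),atz(a,(306.6,213),.1705))
p,q=atz(a,(306.3,200),.244),atz(a,(307.2,268),.244);print(np.arctan2(*(p-q)[[1,0]]))
s=env.sense();print(proj(a,[[*s['eef_pos']]]))
```

```text
[0.62283524 0.19798985 0.48936332]
[[308.6 242.1]
 [308.3 219.4]
 [308.2 212. ]
 [308.  193.4]]
[[307.2 236.2]
 [307.2 214.7]
 [307.2 207.7]
 [307.2 190.1]]
[[307.4 238.6]
 [307.4 216.6]
 [307.4 209.4]
 [307.4 191.4]]
[0.59089435 0.25988983 0.244     ] [0.59126887 0.25930734 0.1705    ]
-1.0740784742837148
[[311.6123235  306.62987606]]
```

Run:
```python
from h import *
print(go([.590,.261,.209],-1.075))
```

```text
(array([  1.8,  -2.3, 141.1]), array([ 0.001, -0.   , -0.012]), 'yaw', np.float64(-1.087), 'pos', array([0.5872, 0.2616, 0.3501]), 'F', array([ 0.2, -0.5,  0.8]), array([-0.07,  0.01,  0.01]), 'open', 1.0, 't', 2.5333, 'q', array([ 0.73,  0.21,  0.49,  0.  , -1.85, -0.25]))
```

>>> send_rows --pt "2 -2 30 0 0 -0.012 -1" --pt "2 -2 60 0 0 -0.012 -1" --pt "2 -2 90 0 0 -0.012 -1" --pt "2 -2 115 0 0 -0.012 -1" --pt "2 -2 130 0 0 -0.012 -1" --pt "2 -2 141 0 0 -0.012 -1" --pt "2 -2 141 0 0 -0.012 -0.5" --pt "2 -2 141 0 0 -0.012 0.0" --pt "2 -2 141 0 0 -0.012 0.4" --pt "2 -2 141 0 0 -0.012 0.4"

```text
clock: 3.37
eef_pos: [0.5904, 0.261, 0.2115]
eef_rot: [-2.696, 1.607, -0.002]
force: [-0.1, 0.0, 0.2]
opening: 0.45
gripper_force: 0.0
```

Run:
```python
from h import *
print(go([.590,.261,.209],-1.075))
```

```text
(array([-0.2,  0.4,  2.5]), array([-0.003,  0.   , -0.   ]), 'yaw', np.float64(-1.075), 'pos', array([0.5904, 0.261 , 0.2115]), 'F', array([-0.1,  0. ,  0.2]), array([-0.06, -0.03, -0.07]), 'open', 0.45, 't', 3.3667, 'q', array([ 0.73,  0.16,  0.17,  0.  , -1.58, -0.23]))
```

>>> send_rows --pt "0 0 0 0 0 0 0.6" --pt "0 0 0 0 0 0 0.9" --pt "0 0 0 0 0 0 0.9" --pt "0 0 0 0 0 0 0.9" --pt "0 0 0 0 0 0 0.9" --pt "0 0 0 0 0 0 0.9" --pt "0 0 0 0 0 0 0.9" --grip_force 20

```text
clock: 3.95
eef_pos: [0.5906, 0.2614, 0.2102]
eef_rot: [-2.697, 1.607, -0.002]
force: [4.8, 3.0, 3.3]
opening: 0.137
gripper_force: 26.6
```

Run:
```python
from h import *
print(go([.590,.261,.209],-1.075))
```

```text
(array([0.1, 0.8, 1.2]), array([-0.003,  0.   ,  0.   ]), 'yaw', np.float64(-1.075), 'pos', array([0.5906, 0.2614, 0.2102]), 'F', array([4.8, 3. , 3.3]), array([ 0.92, -1.67, -0.03]), 'open', 0.137, 't', 3.95, 'q', array([ 0.73,  0.16,  0.17,  0.  , -1.58, -0.23]))
```

>>> send_rows --pt "0 -1 0 0 0 0 0.62" --pt "0 -1 0 0 0 0 0.62" --pt "0 -1 0 0 0 0 0.62" --pt "0 -1 0 0 0 0 0.62" --pt "0 -1 0 0 0 0 0.62"

```text
clock: 4.37
eef_pos: [0.5905, 0.2613, 0.2089]
eef_rot: [2.698, -1.608, -0.001]
force: [0.5, -0.2, -0.2]
opening: 0.192
gripper_force: 0.0
```

Run:
```python
from h import *
print(go([.590,.261,.209],-1.075))
a=env.get_image("wrist");b=env.get_image("side")
import pickle;pickle.dump((a,b),open("c2.pkl","wb"))
A=cv2.resize(a["pixels"][180:380,200:420,::-1],(440,400),interpolation=3);B=cv2.resize(b["pixels"][200:260,245:305,::-1],(360,360),interpolation=3)
o=np.zeros((400,800,3),np.uint8);o[:,:440]=A;o[:360,440:]=B;cv2.imwrite("pics/c2.png",o)
```

```text
(array([ 0. ,  0.5, -0.1]), array([0.001, 0.   , 0.   ]), 'yaw', np.float64(-1.075), 'pos', array([0.5905, 0.2613, 0.2089]), 'F', array([ 0.5, -0.2, -0.2]), array([ 0.01, -0.01, -0.02]), 'open', 0.192, 't', 4.3667, 'q', array([ 0.73,  0.16,  0.17, -0.  , -1.58, -0.23]))
```

View pics/c2.png

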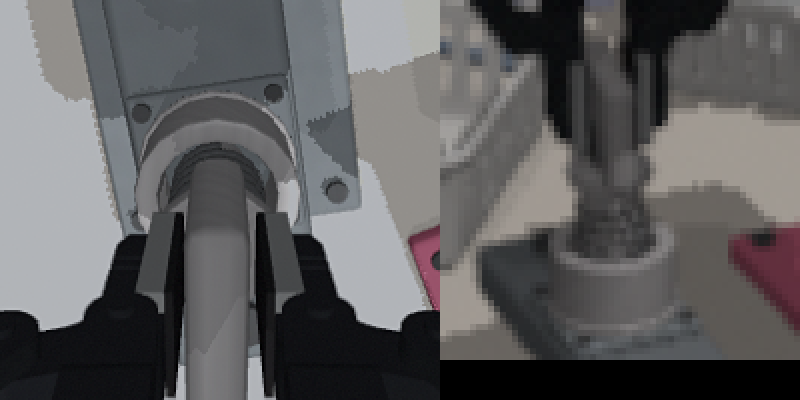

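The wrist view shows the paddle centred between the pads, with the far end of its top edge at about pixel (309,297). Now I'll turn backward loosely.

>>> send_rows --pt "0 0 0 0 0 -0.1 0.62" --pt "0 0 0 0 0 -0.2 0.62" --pt "0 0 0 0 0 -0.3 0.62" --pt "0 0 0 0 0 -0.4 0.62" --pt "0 0 0 0 0 -0.5 0.62" --pt "0 0 0 0 0 -0.5 0.62" --pt "0 0 0 0 0 -0.42 0.62" --pt "0 0 0 0 0 -0.38 0.62" --pt "0 0 0 0 0 -0.38 0.62"

```text
clock: 5.22
eef_pos: [0.5905, 0.2615, 0.2093]
eef_rot: [2.952, -1.075, -0.001]
force: [0.3, 0.9, -0.8]
opening: 0.19
gripper_force: 0.3
```

```bash
cat > chk.py <<'E'
from h import *
import pickle,sys
n=sys.argv[1]
s=env.sense();print(go(s['eef_pos'],0,s)[2:])
a=env.get_image("wrist");b=env.get_image("side")
pickle.dump((a,b),open(f"c{n}.pkl","wb"))
R=Ro.from_rotvec(s['eef_rot']).as_matrix()
for z in(.244,.238):
  for sg in(1,-1):
    c=np.array([.5905,.261,z])+R[:,0]*.025*sg; print(z,sg,proj(a,c).round(1)[0],end=' ')
print()
a0=pickle.load(open("c2.pkl","rb"))[0]
E
python3 chk.py 3
python3 - <<'E'
from h import *
import pickle
# column profile along the paddle's centre (gray, rows) for the two wrist images
for n in(2,3):
    a=pickle.load(open(f"c{n}.pkl","rb"))[0]["pixels"].mean(2)
    print(n,a[240:330:3,304:314].mean(1).astype(int))
E
```

```text
('yaw', np.float64(-0.699), 'pos', array([0.5905, 0.2615, 0.2093]), 'F', array([ 0.3,  0.9, -0.8]), array([ 0.21, -0.11, -0.05]), 'open', 0.19, 't', 5.2167, 'q', array([ 0.73,  0.16,  0.17, -0.  , -1.58,  0.15]))
0.244 1 [307.8 286.9] 0.244 -1 [308.  404.5] 0.238 1 [307.9 280. ] 0.238 -1 [308.1 393.6] 
2 [113 114 110 106  58  48  43  77  76  75  76  77  76  77  77  76  77  78
  88 102 108 109 110 110 110 110 110 110 110 109]
3 [120 110 106  84  60  54  65  72  71  71  72  73  72  73  73  72  73  78
  91 102 103 103 104 104 104 104 104 104 104 104]
```

>>> send_rows --pt "0 0 0 0 0 -0.1 0.62" --pt "0 0 0 0 0 -0.2 0.62" --pt "0 0 0 0 0 -0.3 0.62" --pt "0 0 0 0 0 -0.4 0.62" --pt "0 0 0 0 0 -0.42 0.62" --pt "0 0 0 0 0 -0.34 0.62" --pt "0 0 0 0 0 -0.3 0.62" --pt "0 0 0 0 0 -0.3 0.62"

```text
clock: 5.98
eef_pos: [0.5909, 0.2621, 0.2094]
eef_rot: [-3.079, 0.619, -0.001]
force: [2.5, 3.0, -1.0]
opening: 0.192
gripper_force: 2.1
```

```bash
cat >> chk.py <<'E'
g=a["pixels"].mean(2)[240:330,304:314].mean(1);g=cv2.GaussianBlur(g[:,None],(1,5),0).ravel()
print(g[::3].astype(int)); k=np.diff(g)[30:75];print('edge',270+np.argmax(abs(k)))
E
python3 chk.py 4
```

```text
('yaw', np.float64(-0.397), 'pos', array([0.5909, 0.2621, 0.2094]), 'F', array([ 2.5,  3. , -1. ]), array([ 1.18, -0.81,  0.09]), 'open', 0.192, 't', 5.9833, 'q', array([ 0.73,  0.16,  0.17, -0.  , -1.58,  0.45]))
0.244 1 [309.2 286.4] 0.244 -1 [309.2 403.9] 0.238 1 [309.2 279.5] 0.238 -1 [309.2 393.1] 
[106 103  99  67  50  47  66  69  68  68  68  69  69  69  69  69  71  82
  95  99 100 101 101 101 101 101 101 101 101 101]
edge 291
```

>>> send_rows --pt "1 -2.5 0 0 0 0 0.62" --pt "1 -2.5 0 0 0 0 0.62" --pt "1 -2.5 0 0 0 0 0.8" --pt "1 -2.5 0 0 0 0 0.9" --pt "1 -2.5 0 0 0 0 0.9" --pt "1 -2.5 0 0 0 0 0.9" --pt "1 -2.5 0 0 0 0 0.9"

```text
clock: 6.67
eef_pos: [0.5926, 0.2635, 0.2092]
eef_rot: [-3.08, 0.616, -0.0]
force: [2.1, 3.7, -1.2]
opening: 0.134
gripper_force: 23.6
```

```bash
python3 chk.py 5
```

```text
('yaw', np.float64(-0.395), 'pos', array([0.5926, 0.2635, 0.2092]), 'F', array([ 2.1,  3.7, -1.2]), array([ 0.86, -0.76,  0.05]), 'open', 0.134, 't', 6.6667, 'q', array([ 0.73,  0.17,  0.18, -0.  , -1.58,  0.45]))
0.244 1 [314.8 289.7] 0.244 -1 [314.2 406.6] 0.238 1 [314.6 282.6] 0.238 -1 [314.  395.7] 
[108 105 101  89  51  46  50  68  66  66  67  68  67  68  68  67  68  70
  82  95 100 102 103 104 104 104 104 104 104 103]
edge 294
```

>>> send_rows --pt "0 -0.5 0 0 0 0 0.6" --pt "0 -0.5 0 0 0 -0.1 0.6" --pt "0 -0.5 0 0 0 -0.2 0.6" --pt "0 -0.5 0 0 0 -0.3 0.6" --pt "0 -0.5 0 0 0 -0.4 0.6" --pt "0 -0.5 0 0 0 -0.5 0.6" --pt "0 -0.5 0 0 0 -0.45 0.6" --pt "0 -0.5 0 0 0 -0.4 0.6" --pt "0 -0.5 0 0 0 -0.4 0.6"

```text
clock: 7.52
eef_pos: [0.5925, 0.2633, 0.2093]
eef_rot: [3.141, 0.005, -0.001]
force: [-0.3, 0.7, -0.9]
opening: 0.197
gripper_force: 0.3
```

```bash
python3 chk.py 6
```

```text
('yaw', np.float64(0.003), 'pos', array([0.5925, 0.2633, 0.2093]), 'F', array([-0.3,  0.7, -0.9]), array([0.21, 0.07, 0.04]), 'open', 0.197, 't', 7.5167, 'q', array([ 0.73,  0.17,  0.18,  0.  , -1.59,  0.85]))
0.244 1 [312.2 290.8] 0.244 -1 [311.8 407.3] 0.238 1 [312.  283.6] 0.238 -1 [311.7 396.4] 
[113 108 104  78  52  48  60  67  66  67  67  67  67  67  67  67  68  76
  94 106 109 108 108 108 108 108 108 108 107 107]
edge 292
```

>>> send_rows --pt "0 0 0 0 0 -0.1 0.6" --pt "0 0 0 0 0 -0.2 0.6" --pt "0 0 0 0 0 -0.3 0.6" --pt "0 0 0 0 0 -0.4 0.6" --pt "0 0 0 0 0 -0.45 0.6" --pt "0 0 0 0 0 -0.38 0.6" --pt "0 0 0 0 0 -0.35 0.6" --pt "0 0 0 0 0 -0.35 0.6"

```text
clock: 8.28
eef_pos: [0.5927, 0.264, 0.2094]
eef_rot: [-3.092, -0.555, -0.0]
force: [-0.4, 1.8, -0.6]
opening: 0.199
gripper_force: 0.9
```

```bash
python3 chk.py 7
```

```text
('yaw', np.float64(0.356), 'pos', array([0.5927, 0.264 , 0.2094]), 'F', array([-0.4,  1.8, -0.6]), array([ 0.64, -0.16, -0.07]), 'open', 0.199, 't', 8.2833, 'q', array([ 0.73,  0.17,  0.18, -0.  , -1.59,  1.2 ]))
0.244 1 [311.2 292.3] 0.244 -1 [311.  408.4] 0.238 1 [311.1 285.1] 0.238 -1 [310.9 397.5] 
[125 123 116  75  52  51  64  67  66  67  68  68  68  68  68  68  70  83
 100 110 115 119 120 120 120 118 111 110 110 109]
edge 292
```

>>> send_rows --pt "0 -0.3 0 0 0 -0.1 0.6" --pt "0 -0.3 0 0 0 -0.2 0.6" --pt "0 -0.3 0 0 0 -0.3 0.6" --pt "0 -0.3 0 0 0 -0.4 0.6" --pt "0 -0.3 0 0 0 -0.42 0.6" --pt "0 -0.3 0 0 0 -0.35 0.6" --pt "0 -0.3 0 0 0 -0.3 0.6" --pt "0 -0.3 0 0 0 -0.3 0.6"

```text
clock: 9.05
eef_pos: [0.5924, 0.2643, 0.2091]
eef_rot: [-2.974, -1.011, 0.001]
force: [-0.6, 2.0, -0.2]
opening: 0.203
gripper_force: 1.1
```

```bash
python3 chk.py 8
```

```text
('yaw', np.float64(0.655), 'pos', array([0.5924, 0.2643, 0.2091]), 'F', array([-0.6,  2. , -0.2]), array([ 0.77,  0.25, -0.04]), 'open', 0.203, 't', 9.05, 'q', array([ 0.73,  0.17,  0.18, -0.  , -1.59,  1.5 ]))
0.244 1 [310.  292.4] 0.244 -1 [309.9 408.7] 0.238 1 [310.  285.2] 0.238 -1 [309.9 397.7] 
[148 137 109  54  63  68  67  68  69  69  69  69  69  70  81 100 111 117
 122 123 123 123 122 122 122 122 121 117 113 113]
edge 283
```

Run:
```python
from h import *
import pickle
o=np.zeros((600,800,3),np.uint8)
for i,n in enumerate((7,8)):
    a,b=pickle.load(open(f"c{n}.pkl","rb"))
    o[:300,400*i:400*i+400]=cv2.resize(a["pixels"][230:380,210:410,::-1],(400,300),interpolation=3)
    o[300:,400*i:400*i+300]=cv2.resize(b["pixels"][205:255,250:300,::-1],(300,300),interpolation=3)
cv2.imwrite("pics/c8.png",o)
```

```text
(no output)
```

View pics/c8.png

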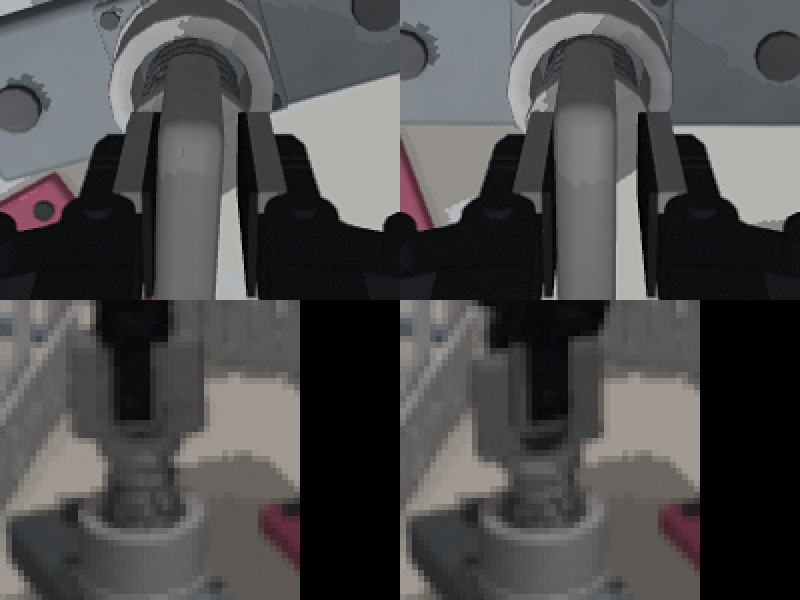

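The screw has dropped: the exposed thread is shorter, and the paddle edge moved from row 292 to 283. Next I'll lower the fingers and grip.

>>> send_rows --pt "0 0 2 0 0 0 0.6" --pt "0 0 4 0 0 0 0.6" --pt "0 0 6 0 0 0 0.6" --pt "0 0 6 0 0 0 0.75" --pt "0 0 6 0 0 0 0.9" --pt "0 0 6 0 0 0 0.9" --pt "0 0 6 0 0 0 0.9" --pt "0 0 6 0 0 0 0.9" --pt "0 0 6 0 0 0 0.9" --grip_force 20

```text
clock: 9.9
eef_pos: [0.5915, 0.266, 0.2035]
eef_rot: [-2.97, -1.013, 0.001]
force: [-7.6, 6.9, 4.8]
opening: 0.135
gripper_force: 19.6
```

```bash
python3 chk.py 9
```

```text
('yaw', np.float64(0.658), 'pos', array([0.5915, 0.266 , 0.2035]), 'F', array([-7.6,  6.9,  4.8]), array([ 2.71,  2.65, -0.07]), 'open', 0.135, 't', 9.9, 'q', array([ 0.73,  0.17,  0.17, -0.  , -1.57,  1.5 ]))
0.244 1 [315.4 300.8] 0.244 -1 [314.6 420.6] 0.238 1 [315.1 292.9] 0.238 -1 [314.4 408.7] 
[150 165 156 137  57  59  70  69  69  70  72  71  71  71  71  72  79  96
 110 118 124 127 127 127 127 127 127 127 126 120]
edge 289
```

>>> send_rows --pt "0 0 0 0 0 0 0.6" --pt "0 0 0 0 0 0 0.6" --pt "-1.5 -2.5 0 0 0 0 0.6" --pt "-1.5 -2.5 0 0 0 0 0.8" --pt "-1.5 -2.5 0 0 0 0 0.9" --pt "-1.5 -2.5 0 0 0 0 0.9" --pt "-1.5 -2.5 0 0 0 0 0.9" --pt "-1.5 -2.5 0 0 0 0 0.9" --pt "-1.5 -2.5 0 0 0 0 0.9"

```text
clock: 10.75
eef_pos: [0.5896, 0.2651, 0.203]
eef_rot: [-2.974, -1.011, 0.002]
force: [-4.8, 1.7, 0.7]
opening: 0.138
gripper_force: 24.9
```

```bash
python3 chk.py 10
```

```text
('yaw', np.float64(0.655), 'pos', array([0.5896, 0.2651, 0.203 ]), 'F', array([-4.8,  1.7,  0.7]), array([ 0.63,  1.78, -0.01]), 'open', 0.138, 't', 10.75, 'q', array([ 0.73,  0.16,  0.17, -0.  , -1.57,  1.5 ]))
0.244 1 [317.3 295.8] 0.244 -1 [316.3 417.3] 0.238 1 [316.9 288.1] 0.238 -1 [316.  405.5] 
[156 157 129  54  67  70  69  70  71  71  72  71  71  72  74  88 105 115
 121 126 127 127 127 127 127 127 127 127 126 120]
edge 286
```

>>> send_rows --pt "0 0 0.1 0 0 0.1 0.9" --pt "0 0 0.2 0 0 0.2 0.9" --pt "0 0 0.3 0 0 0.3 0.9" --pt "0 0 0.4 0 0 0.4 0.9" --pt "0 0 0.5 0 0 0.5 0.9" --pt "0 0 0.6 0 0 0.6 0.9" --pt "0 0 0.7 0 0 0.7 0.9" --pt "0 0 0.8 0 0 0.8 0.9" --pt "0 0 0.85 0 0 0.9 0.9" --pt "0 0 0.95 0 0 1.0 0.9"

```text
clock: 11.68
eef_pos: [0.5895, 0.265, 0.2021]
eef_rot: [3.093, -0.546, -0.002]
force: [-4.7, 2.7, 0.4]
opening: 0.141
gripper_force: 25.0
```

```bash
python3 chk.py 11
```

```text
('yaw', np.float64(-0.35), 'pos', array([0.5895, 0.265 , 0.2021]), 'F', array([-4.7,  2.7,  0.4]), array([0.56, 1.97, 0.05]), 'open', 0.141, 't', 11.6833, 'q', array([ 0.73,  0.16,  0.16, -0.  , -1.57,  0.49]))
0.244 1 [316.3 289.5] 0.244 -1 [315.4 413.6] 0.238 1 [315.9 282. ] 0.238 -1 [315.1 401.8] 
[104 102  96  52  60  67  66  67  68  67  67  67  67  68  68  79  94 100
 102 104 104 104 104 104 104 104 104 104 104 104]
edge 285
```

>>> send_rows --pt "0 0 0.1 0 0 0.12 0.9" --pt "0 0 0.2 0 0 0.24 0.9" --pt "0 0 0.35 0 0 0.36 0.9" --pt "0 0 0.45 0 0 0.48 0.9" --pt "0 0 0.6 0 0 0.6 0.9" --pt "0 0 0.7 0 0 0.72 0.9" --pt "0 0 0.8 0 0 0.84 0.9" --pt "0 0 0.9 0 0 0.96 0.9" --pt "0 0 1.05 0 0 1.08 0.9" --pt "0 0 1.15 0 0 1.2 0.9"

```text
clock: 12.62
eef_pos: [0.5893, 0.265, 0.2009]
eef_rot: [2.243, -2.198, -0.001]
force: [-5.9, 2.2, 1.8]
opening: 0.135
gripper_force: 25.0
```

>>> send_rows --pt "0 0 0.1 0 0 0.12 0.9" --pt "0 0 0.2 0 0 0.24 0.9" --pt "0 0 0.35 0 0 0.36 0.9" --pt "0 0 0.45 0 0 0.48 0.9" --pt "0 0 0.6 0 0 0.6 0.9" --pt "0 0 0.7 0 0 0.72 0.9" --pt "0 0 0.8 0 0 0.84 0.9" --pt "0 0 0.9 0 0 0.96 0.9" --pt "0 0 1.05 0 0 1.08 0.9" --pt "0 0 1.15 0 0 1.2 0.9"

```text
clock: 13.45
eef_pos: [0.5893, 0.2651, 0.1997]
eef_rot: [0.61, -3.08, -0.0]
force: [-6.5, 1.5, 1.1]
opening: 0.135
gripper_force: 25.1
```

```bash
python3 chk.py 12
```

```text
('yaw', np.float64(-2.75), 'pos', array([0.5893, 0.2651, 0.1997]), 'F', array([-6.5,  1.5,  1.1]), array([0.84, 2.17, 0.06]), 'open', 0.135, 't', 13.45, 'q', array([ 0.73,  0.16,  0.16, -0.  , -1.57, -1.91]))
0.244 1 [300.3 296.8] 0.244 -1 [301.4 421.3] 0.238 1 [300.7 288.7] 0.238 -1 [301.8 409. ] 
[135 127 117  66  65  64  65  66  67  66  67  66  67  67  75  93 105 105
 103 105 105 105 105 105 105 105 104 105 104 104]
edge 284
```

>>> send_rows --pt "0 0 0 0 0 0 0" --pt "0 0 0 0 0 0 -0.7" --pt "0 0 0 0 0 0 -0.8" --pt "0.5 0.4 0 0 0 0 -0.8" --pt "0.5 0.4 0 0 0 0 -0.8" --pt "0.5 0.4 0 0 0 0 -0.8" --pt "0.5 0.4 0 0 0 -0.12 -0.8" --pt "0.5 0.4 0 0 0 -0.24 -0.8" --pt "0.5 0.4 0 0 0 -0.36 -0.8" --pt "0.5 0.4 0 0 0 -0.48 -0.8"

```text
clock: 14.38
eef_pos: [0.5894, 0.2653, 0.2001]
eef_rot: [-1.342, 2.84, -0.0]
force: [0.7, -0.5, 0.0]
opening: 0.903
gripper_force: 0.0
```

>>> send_rows --pt "0 0 0 0 0 -0.12 -0.8" --pt "0 0 0 0 0 -0.24 -0.8" --pt "0 0 0 0 0 -0.36 -0.8" --pt "0 0 0 0 0 -0.48 -0.8" --pt "0 0 0 0 0 -0.6 -0.8" --pt "0 0 0 0 0 -0.72 -0.8" --pt "0 0 0 0 0 -0.84 -0.8" --pt "0 0 0 0 0 -0.96 -0.8" --pt "0 0 0 0 0 -1.08 -0.8" --pt "0 0 0 0 0 -1.2 -0.8"

```text
clock: 15.22
eef_pos: [0.5894, 0.2653, 0.2001]
eef_rot: [-2.711, 1.587, -0.0]
force: [0.8, 0.1, -0.5]
opening: 0.9
gripper_force: 0.0
```

>>> send_rows --pt "0 0 0 0 0 -0.12 -0.8" --pt "0 0 0 0 0 -0.24 -0.8" --pt "0 0 0 0 0 -0.36 -0.8" --pt "0 0 0 0 0 -0.48 -0.8" --pt "0 0 0 0 0 -0.6 -0.8" --pt "0 0 0 0 0 -0.72 -0.8" --pt "0 0 0 0 0 -0.84 -0.8" --pt "0 0 0 0 0 -0.96 -0.8" --pt "0 0 0 0 0 -1.08 -0.8" --pt "0 0 0 0 0 -1.2 -0.8"

```text
clock: 16.05
eef_pos: [0.5894, 0.2653, 0.2001]
eef_rot: [3.134, 0.222, 0.0]
force: [0.2, 0.4, 0.6]
opening: 0.897
gripper_force: 0.0
```

>>> send_rows --pt "0 0 0 0 0 -0.12 -0.8" --pt "0 0 0 0 0 -0.24 -0.8" --pt "0 0 0 0 0 -0.26 -0.8" --pt "0 0 0 0 0 -0.26 -0.5" --pt "0 0 0 0 0 -0.26 0"

```text
clock: 16.47
eef_pos: [0.5894, 0.2653, 0.2001]
eef_rot: [-3.081, -0.612, -0.0]
force: [0.2, -0.1, 0.0]
opening: 0.639
gripper_force: 0.0
```

```bash
python3 chk.py 13; python3 -c "
from h import *
import pickle
save(pickle.load(open('c13.pkl','rb'))[0],'w13.png',(160,200,460,400),2.5)"
```

```text
('yaw', np.float64(0.392), 'pos', array([0.5894, 0.2653, 0.2001]), 'F', array([ 0.2, -0.1,  0. ]), array([-0.04,  0.03,  0.07]), 'open', 0.639, 't', 16.4667, 'q', array([ 0.73,  0.16,  0.16, -0.  , -1.57,  1.23]))
0.244 1 [319.  297.5] 0.244 -1 [317.8 421.7] 0.238 1 [318.6 289.5] 0.238 -1 [317.4 409.5] 
[123 121 116  74  62  66  66  65  66  67  67  67  67  68  71  86 102 109
 114 117 118 118 117 117 118 118 115 110 108 108]
edge 284
```

View pics/w13.png

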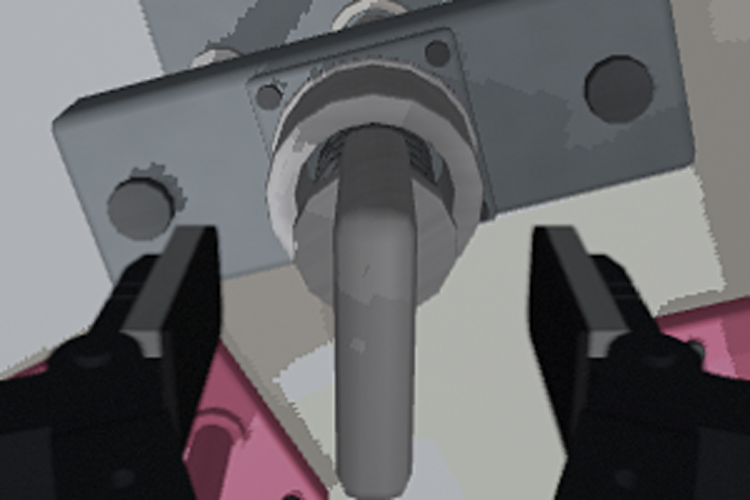

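The paddle (centre column at about 375 in the crop) is aligned between the pads. I'll regrip and finish the turn.

>>> send_rows --pt "0 0 0 0 0 0 0.5" --pt "0 0 0 0 0 0 0.8" --pt "0 0 0 0 0 0 0.9" --pt "0 0 0 0 0 0 0.9" --pt "0 0 0 0 0 0 0.9" --pt "0 0 0 0 0 0 0.9" --pt "0 0 0 0 0 0 0.9" --pt "0 0 0 0 0 0 0.9"

```text
clock: 17.23
eef_pos: [0.5894, 0.2653, 0.2001]
eef_rot: [-3.08, -0.617, -0.0]
force: [0.5, -0.1, 0.0]
opening: 0.138
gripper_force: 25.9
```

>>> send_rows --pt "0 0 0.1 0 0 0.12 0.9" --pt "0 0 0.2 0 0 0.24 0.9" --pt "0 0 0.35 0 0 0.36 0.9" --pt "0 0 0.45 0 0 0.48 0.9" --pt "0 0 0.6 0 0 0.6 0.9" --pt "0 0 0.7 0 0 0.72 0.9" --pt "0 0 0.8 0 0 0.84 0.9" --pt "0 0 0.9 0 0 0.96 0.9" --pt "0 0 1.05 0 0 1.08 0.9" --pt "0 0 1.15 0 0 1.2 0.9"

```text
clock: 18.07
eef_pos: [0.5893, 0.2651, 0.1989]
eef_rot: [2.887, -1.239, -0.0]
force: [0.0, -1.1, 0.5]
opening: 0.137
gripper_force: 25.9
```

>>> send_rows --pt "0 0 0.1 0 0 0.12 0.9" --pt "0 0 0.2 0 0 0.24 0.9" --pt "0 0 0.35 0 0 0.36 0.9" --pt "0 0 0.45 0 0 0.48 0.9" --pt "0 0 0.6 0 0 0.6 0.9" --pt "0 0 0.7 0 0 0.72 0.9" --pt "0 0 0.8 0 0 0.84 0.9" --pt "0 0 0.9 0 0 0.96 0.9" --pt "0 0 1.05 0 0 1.08 0.9" --pt "0 0 1.15 0 0 1.2 0.9"

```text
clock: 18.9
eef_pos: [0.589, 0.2651, 0.1977]
eef_rot: [1.683, -2.652, -0.0]
force: [-1.6, -1.1, 1.0]
opening: 0.138
gripper_force: 25.9
```

>>> send_rows --pt "0 0 0.1 0 0 0.12 0.9" --pt "0 0 0.2 0 0 0.24 0.9" --pt "0 0 0.35 0 0 0.36 0.9" --pt "0 0 0.45 0 0 0.48 0.9" --pt "0 0 0.6 0 0 0.57 0.9" --pt "0 0 0.6 0 0 0.63 0.9" --pt "0 0 0.6 0 0 0.63 0.9" --pt "0 0 0.6 0 0 0.63 0.9" --pt "0 0 0.6 0 0 0.63 0.9"

```text
clock: 19.65
eef_pos: [0.5891, 0.2652, 0.1972]
eef_rot: [0.79, -3.04, 0.0]
force: [-2.7, -0.8, 1.2]
opening: 0.136
gripper_force: 26.1
```

```bash
python3 chk.py 14
python3 - <<'E'
from h import *
import pickle
a,b=pickle.load(open('c14.pkl','rb'));s0=pickle.load(open('c0.pkl','rb'))[1]
o=np.zeros((600,800,3),np.uint8)
o[:400,:400]=cv2.resize(a["pixels"][200:400,210:410,::-1],(400,400),interpolation=3)
for i,x in enumerate((s0,b)):
  o[300*i:300*i+300,400:]=cv2.resize(x["pixels"][205:355,230:430,::-1],(400,300),interpolation=3)
cv2.imwrite("pics/c14.png",o)
E
```

```text
('yaw', np.float64(-2.633), 'pos', array([0.5891, 0.2652, 0.1972]), 'F', array([-2.7, -0.8,  1.2]), array([-0.35,  1.  , -0.05]), 'open', 0.136, 't', 19.65, 'q', array([ 0.73,  0.16,  0.15, -0.  , -1.56, -1.79]))
0.244 1 [299.7 300.1] 0.244 -1 [301.  426.6] 0.238 1 [300.3 291.7] 0.238 -1 [301.4 413.9] 
[113 110 107  93  67  67  67  66  67  67  68  68  68  69  74  87  98 100
 102 104 104 104 104 104 104 104 104 104 104 104]
edge 284
```

View pics/c14.png

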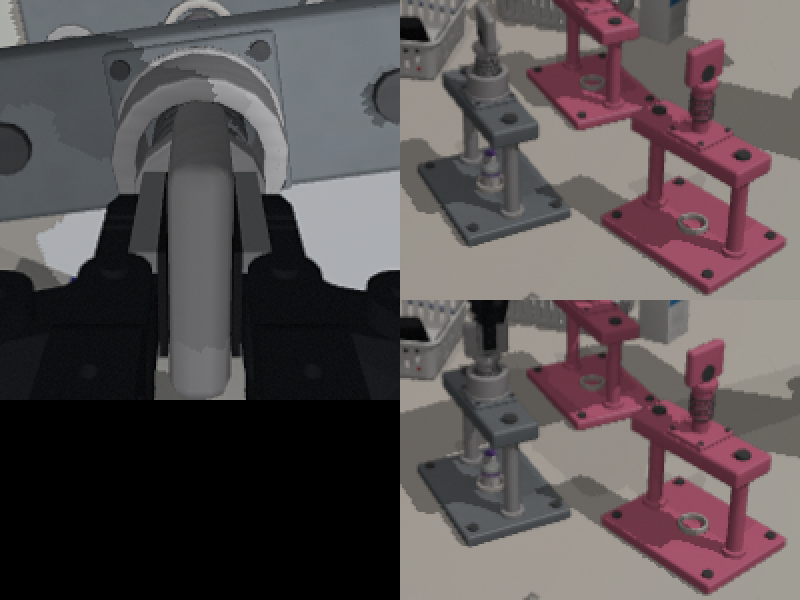

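The paddle is gripped upright in line with the pads. It has sunk in step with the tool (edge still at row 284), and the vial and the pink presses haven't moved. The forces are small, so I'm handing in.

```bash
python3 -c "
from cell import env
print(env.sign_off())"
```

```text
the job is handed in; nothing more can be done
None
```

I turned the screw back until it dropped, then forward about one full turn (±0.16 rad, as the exact drop angle was only bracketed), and handed the job in at about 20 s with the paddle still gripped and held still; the vial looked unmoved in the side view, and the carton and syringe were never approached.

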